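# Clear the water pail off the paint chest and open the chest

### The arm

A 6-joint arm with a two-finger parallel gripper is mounted at the origin on the work surface. World frame = base frame: x ahead of the robot, y to its left, z up, the work surface at z = 0. Lengths are in m, angles in rad, forces in N, time in s.
With the tool pointing down it reaches from about 0.25 to 0.725 m from the base axis. Payload 9.7 kg.
Tool frame: the origin (TCP) lies midway between the tips of the shut fingers; the grasp point (between the pads) lies 19 mm behind it; z points along the fingers, y is the line along which they close (so a half turn about z gives the same grasp; the last joint's range is limited). The gripper opens to 85 mm and grips with 20 to 120 N. Pads are 22 mm wide; open, the fingers measure 114 mm over their backs; the gripper's body (76 mm by 85 mm) begins 54 mm behind the grasp point. The pads swing forward as they close: fully open they stand 13 mm farther back than shut.
Start: joints at [-1.322, 0.087, 0.176, 1.66, 0, 1.571], TCP at [0.135, -0.533, 0.231] pointing down, gripper open.
Joint ranges: [-3.13, 3.13], [-0.85, 1.81], [-1.15, 1.24], [-2.2, 2.28], [-1.44, 1.52], [-3.14, 3.14]. Speed limits (rad/s): [2.22, 2.22, 2.57, 3.14, 3.14, 3.14].

### API

Orientations are given as a rotation vector (axis times angle).
In Python, from station import robot gives the robot as it stands.
- The arm moves only by the tool jog_arm, never from a script. Its argument "plan" is a list of rows, each an object of numbers: "x", "y", "z": the shift along the tool's x, y, z in m; "roll": the turn about the tool's z in degrees. A call has 1 to 20 rows; each row shifts and turns the commanded pose from where the row before left it, along the tool's axes as they then stand; what a row does not reach is not made up. A row lasts 1/10 s, in which the tool goes at most 50 mm and 8.59 degrees, less where a joint would pass 70% of its speed; a pose out of reach is approached as far as the arm can. A call is refused whole if a number of a shift passes 0.05 or a number of a turn 8.59, either way. A call with a gripper value outside its range is refused whole. "hand" is the opening, from 0 (shut) to 1 (fully open), set as the call begins (left out, the last holds). The fingers move at their own pace and stop on an object; "squeeze" is the grip in N (left out, the last holds). Time passes only in rows, so rows that do not move let the fingers close. It gives the time, the measured TCP pose, the force, the opening and the grip force at its end, in the units of the state.
- robot.sense(): the state, without advancing time (a new reading comes with each control period).
- robot.get_image(name): name is "scene" or "top"; returns a dict with "img" (420x560x3 uint8, red, green, blue), "vertical_fov" (degrees; the focal length in pixels is half the picture's height over the tangent of half this angle, whatever the lens; pixels are square), "cx", "cy" (the principal point, pixels), "D" ([k1, k2, p1, p2, k3] as OpenCV has them; the pictures are not rectified), "extrinsics" (4x4, takes a point from camera to world coordinates). Camera axes: x right, y up, looking along -z (the intrinsics and any distortion apply to the point x, -y, -z); pixel columns grow to the right and rows downward; lengths in m; the calibration is good to about 2 mm. A picture is of the moment at which its call begins. There is no depth.
- robot.job_done(): hands the job in; it is judged then, once.
The state is a dict: "t": time; "qpos": joint angles; "joint_vel": joint speeds; "effort": joint torques, N m; "eef_pos": TCP position; "tcp_rot": TCP orientation; "ft_force": force on the tool from outside, world axes, zero at the start; "ft_torque": the same for the moment, N m; "finger_gap": finger opening in m; "finger_force": force on a finger pad.
Only numpy, scipy, OpenCV 4.12 (cv2) and the standard library are available. Lean on these libraries where they do the work, as an engineer would, in place of code of your own. Each camera call takes 0.05 s, during which the arm holds its last target. There are 200 camera calls.

### The job

The water pail stands on the round wooden stand on top of the paint chest's sliding lid. With the lid still closed, lift the pail off by its handle, keep it upright and set it down gently so that it stands wholly on the round cork mat; then slide the chest's lid fully open. Leave the other things on the table where they are.

Things in the scene. Friction and masses are not known exactly. Their poses are not given: they have to be found in the camera images.
- pail: light blue, empty open plastic pail, about 0.4 kg, 95 mm tall, outer diameter 84 mm at the base and 110 mm at the rim, with a rigid upright bail handle. Origin: centre of the underside; z up; y runs along the handle's grip. It starts upright on the stand, underside 78 mm above the table
- pail_handle: the pail's fixed handle: steel arch over the mouth with a wooden grip, a round bar 18 mm in diameter and 60 mm long lying level along the pail's y. Origin: centre of the grip, 158 mm above the pail's underside and over its centre (236 mm above the table at the start); the mouth lies 63 mm below it, so nothing is under the grip
- chest: fixed wooden paint chest, 240 mm (x) by 150 mm (y), walls 60 mm high, with side rails up to 74 mm, and a sliding lid on top. Origin: centre of the underside; the lid slides out towards the chest's -x, the side that faces the robot
- lid (a joint): the chest's sliding lid, in m: 0 is closed, 0.10 is fully open against its stop; it moves along the chest's -x and stays where it is left (about 2 N of friction). Its flat upper surface is 68 mm above the table; it carries the round stand and the orange finger block
- lid_block (a point): centre of the top of the orange finger block on the lid: 24 mm (chest x) by 50 mm (chest y), 35 mm tall, top 103 mm above the table; 75 mm from the chest's centre towards its +x while the lid is closed; moves with the lid
- stand_top (a point): centre of the top of the round wooden stand fixed on the lid, 116 mm in diameter, 10 mm thick, top 78 mm above the table; moves with the lid
- mat: fixed round cork mat, 160 mm in diameter, 6 mm thick, beside the chest. Origin: centre of the underside, on the table
- brush: bystander: paint brush, 190 mm long, lying between chest and mat, roughly along x; origin under its middle
- jar: bystander: amber glass jar with black cap, 60 mm in diameter, 80 mm tall; origin: centre of the underside
- mug: bystander: white mug, 80 mm in diameter, 85 mm tall; origin: centre of the underside
- bottle: bystander: clear water bottle, 68 mm in diameter, 190 mm tall; origin: centre of the underside
- tin: bystander: closed orange and white paint tin, 130 by 90 by 29 mm; origin: centre of the underside
- sponge_box: bystander: yellow plastic box, 100 by 60 by 40 mm; origin: centre of the underside

How it is judged:
By the outcome, as a careful person would: the job done as asked, in the order asked, and still so for the second after the job is handed in, with the robot touching nothing.
It also fails if it takes over 59 s, if anything falls off the work surface, if the arm or the gripper's body presses on something with over 40 N, if the wrist force passes 120 N, or if a joint passes its speed limit or range.

## Working session

There is one attempt and no reset: what is moved stays moved. The work goes in short steps, Python scripts to look and compute and a tool call to move; the robot and the scene stay as the last step left them, time stands still between calls to the robot, and variables do not carry over. Pictures are saved under pics/ and viewed, at most 10 in all, crops included, and the job is handed in when it is done.

Besides the shell and the picture viewer there is one more tool, called after "Call:" as name(argument=value, ...) on one line, values as JSON. jog_arm: Moves the arm, as the interface text tells. Its arguments: {"type":"object","properties":{"plan":{"type":"array","items":{"type":"object","properties":{"x":{"type":"number"},"y":{"type":"number"},"z":{"type":"number"},"roll":{"type":"number"}}}},"hand":{"type":"number"},"squeeze":{"type":"number"}},"required":["plan"]}

```bash
mkdir -p pics; cat > h.py <<'E'
import numpy as np, cv2
from station import robot
def grab(name,fn=None):
    d=robot.get_image(name)
    if fn: cv2.imwrite('pics/'+fn,d['img'][:,:,::-1])
    return d
def K(d):
    f=d['img'].shape[0]/2/np.tan(np.radians(d['vertical_fov'])/2)
    return np.array([[f,0,d['cx']],[0,f,d['cy']],[0,0,1.]])
def ray(d,uv):
    p=cv2.undistortPoints(np.array(uv,float).reshape(-1,1,2),K(d),np.array(d['D'],float)).reshape(-1,2)
    E=np.array(d['extrinsics']); v=np.c_[p[:,0],-p[:,1],-np.ones(len(p))]@E[:3,:3].T
    return E[:3,3],v
def plane(d,uv,z):
    o,v=ray(d,uv); return o+v*((z-o[2])/v[:,2:3])
def proj(d,P):
    E=np.array(d['extrinsics']); q=(np.array(P,float).reshape(-1,3)-E[:3,3])@E[:3,:3]
    q=q*[1,-1,-1]; return cv2.projectPoints(q,np.zeros(3),np.zeros(3),K(d),np.array(d['D'],float))[0].reshape(-1,2)
E
python3 - <<'E'
from h import *
for n in('top','scene'):
    d=grab(n,n+'0.png'); print(n,d['vertical_fov'],d['cx'],d['cy'],d['D'],np.round(d['extrinsics'],3).tolist())
s=robot.sense(); print(s)
E
```

```text
top 53.1781436618853 279.023494101422 210.49632510036534 [-0.0092648  0.         0.         0.         0.       ] [[-0.009, 0.995, -0.096, 0.425], [-1.0, -0.009, -0.005, 0.011], [-0.006, 0.096, 0.995, 1.489], [0.0, 0.0, 0.0, 1.0]]
scene 57.036248817546095 281.00083380979817 213.99524469098537 [-0.0663668  0.         0.         0.         0.       ] [[0.362, -0.686, 0.631, 1.199], [0.932, 0.276, -0.235, -0.199], [-0.014, 0.673, 0.739, 0.917], [0.0, 0.0, 0.0, 1.0]]
{'t': 0.1, 'qpos': array([-1.32199802e+00,  8.73928199e-02,  1.75204437e-01,  1.65980561e+00,
       -2.85628050e-05,  1.57078269e+00]), 'joint_vel': array([-0.00062148, -0.00199078,  0.00123892, -0.00061091,  0.00089745,
        0.0002004 ]), 'effort': array([-1.38715848e-03, -5.21559370e+01,  4.65655839e+01,  1.60234346e-02,
       -4.44729233e-05,  8.21329138e-06]), 'eef_pos': array([ 0.1353716 , -0.5328615 ,  0.23065612]), 'tcp_rot': array([-3.11613729e+00, -3.89678510e-01,  2.77830192e-04]), 'ft_force': array([ 0.90446665, -0.1728977 , -0.4988061 ]), 'ft_torque': array([ 0.05441196,  0.04158786, -0.00371639]), 'finger_force': 0.0, 'finger_gap': 0.08523266109451105}
```

View pics/top0.png

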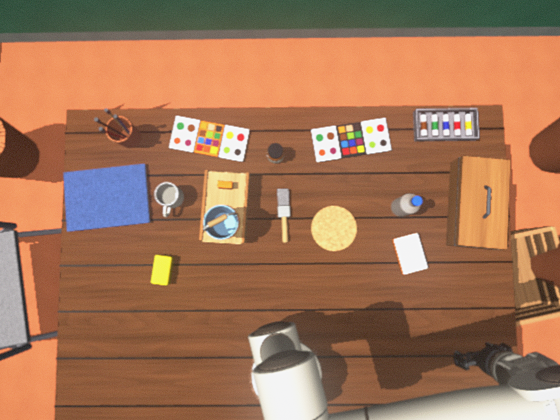

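View pics/scene0.png

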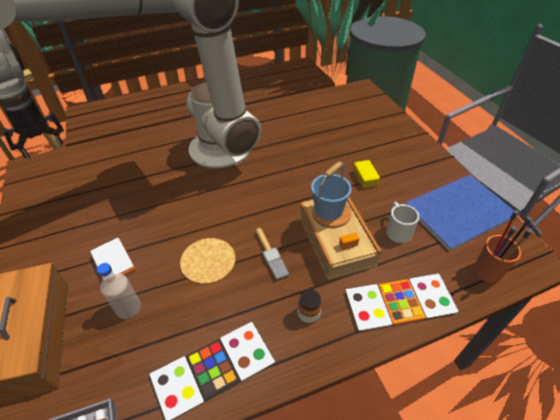

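Top view: pail at about (221,222) with its grip slanting near (214,222), orange block (227,185), mat (334,228), brush (284,215). Scene view: pail (331,195), grip (333,169), block (349,240), mat (208,260). Next I'll measure these.

```bash
python3 - <<'E'
from h import *
T=grab('top');S=grab('scene')
a=cv2.resize(T['img'][160:255,185:265],None,fx=5,fy=5,interpolation=cv2.INTER_CUBIC)
b=cv2.resize(S['img'][150:275,290:390],None,fx=4,fy=4,interpolation=cv2.INTER_CUBIC)
c=np.zeros((500,800,3),np.uint8);c[:475,:400]=a;c[:500,400:]=b
cv2.imwrite('pics/crop.png',c[:,:,::-1])
def blob(d,lo,hi,box):
    h=cv2.cvtColor(d['img'],cv2.COLOR_RGB2HSV);m=cv2.inRange(h,lo,hi)
    k=np.zeros_like(m);x0,y0,x1,y1=box;k[y0:y1,x0:x1]=m[y0:y1,x0:x1]
    n,l,s,ce=cv2.connectedComponentsWithStats(k);i=1+np.argmax(s[1:,4])
    cs=cv2.findContours((l==i).astype(np.uint8),0,2)[0];return s[i],max(cs,key=len).reshape(-1,2)
for n,d,bm,bb,bp in(('T',T,(300,190,370,265),(210,172,245,200),(195,195,250,250)),('S',S,(170,230,245,290),(335,228,365,255),(305,165,355,225))):
    for nm,lo,hi,box,z in(('mat',(12,80,120),(32,220,255),bm,.006),('block',(5,190,150),(16,255,255),bb,.103),('pail',(95,60,40),(115,255,255),bp,.173)):
        try:
            s,c=blob(d,lo,hi,box);P=plane(d,c,z)
            r=cv2.minAreaRect((P[:,:2]*1000).astype(np.float32));ce=cv2.minEnclosingCircle((P[:,:2]*1000).astype(np.float32))
            print(n,nm,s,'rect',np.round(r[0]),np.round(r[1]),round(r[2]),'circ',np.round(ce[0]),round(ce[1]))
        except Exception as e: print(n,nm,e)
E
```

```text
T mat [ 300  190   69   73 2442] rect [ 513. -175.] [240. 255.] 89 circ [ 515. -150.] 155
T block [220 187   4   1   4] rect [640. 209.] [10.  0.] -91 circ [640. 209.] 5
T pail [212 221  25  18 212] rect [491. 194.] [67. 57.] 67 circ [491. 191.] 40
S mat [ 170  230   75   60 3751] rect [ 500. -177.] [225. 216.] 72 circ [ 500. -168.] 139
S block [340 236  19   7  30] rect [658. 196.] [49. 21.] 63 circ [653. 198.] 25
S pail [315 174  36  45 988] rect [552. 193.] [ 76. 171.] 46 circ [546. 186.] 87
```

View pics/crop.png

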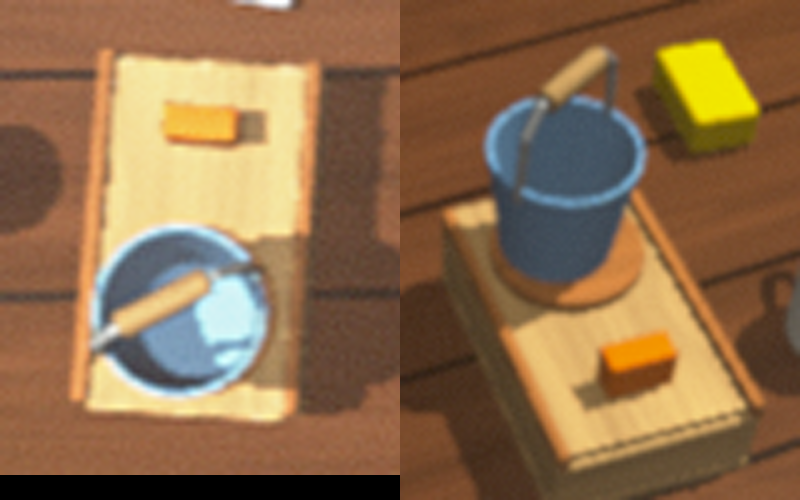

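The crop shows the grip ends at top (207.6,225.4)/(226.6,216.0) and scene (327,174.2)/(340.7,163.0). The rim circle is centred at top (221.2,222), and the block's top centre is at about (225,184).

```bash
python3 - <<'E'
from h import *
T=grab('top');S=grab('scene')
for d,uv in((T,[(207.6,225.4),(226.6,216)]),(S,[(327,174.2),(340.7,163)])):
    P=plane(d,uv,.236); print('grip',P[:,:2].round(3).tolist(),P.mean(0)[:2].round(3),np.degrees(np.arctan2(*(P[1]-P[0])[[1,0]])).round(1),np.linalg.norm(P[1]-P[0]).round(3))
print('rim',plane(T,[(221.2,222)],.173).round(3))
# scene rim: crop ellipse centre (565,151)
print('rimS',plane(S,[(331.2,188)],.173).round(3))
q=lambda u,v:(185+u/5-.4,160+v/5-.4)
print('rails',plane(T,[q(105,50),q(75,400),q(318,62),q(293,410)],.074).round(3).tolist())
print('block',plane(T,[q(163,102),q(238,107),q(235,140),q(163,135)],.103).round(3).tolist())
s=lambda u,v:(290+(u-400)/4-.4,150+v/4-.4)
print('blockS',plane(S,[s(600,350),s(670,332),s(677,350),s(607,370)],.103).round(3).tolist())
for d,b in((T,(300,195,368,262)),(S,(172,230,244,290))):
    x0,y0,x1,y1=b;i=d['img'][y0:y1,x0:x1].astype(int);m=((i[:,:,1]>100)&(i[:,:,0]-i[:,:,2]>35)).astype(np.uint8)
    m=cv2.morphologyEx(m,2,np.ones((3,3)))
    c=max(cv2.findContours(m,0,1)[0],key=cv2.contourArea).reshape(-1,2)+[x0,y0]
    P=plane(d,c,.006);r=cv2.minEnclosingCircle((P[:,:2]*1000).astype(np.float32));print('mat',r, P[:,:2].min(0),P[:,:2].max(0))
E
```

```text
grip [[0.503, 0.231], [0.531, 0.174]] [0.517 0.203] -64.0 0.063
grip [[0.53, 0.181], [0.503, 0.235]] [0.516 0.208] 116.5 0.061
rim [[0.518 0.2   0.173]]
rimS [[0.524 0.202 0.173]]
rails [[0.705, 0.268, 0.074], [0.466, 0.286, 0.074], [0.695, 0.122, 0.074], [0.458, 0.139, 0.074]]
block [[0.664, 0.224, 0.103], [0.66, 0.173, 0.103], [0.637, 0.175, 0.103], [0.641, 0.224, 0.103]]
blockS [[0.641, 0.176, 0.103], [0.645, 0.227, 0.103], [0.66, 0.224, 0.103], [0.658, 0.172, 0.103]]
mat ((543.5322265625, -166.2763671875), 122.62992858886719) [ 0.42351201 -0.27703092] [ 0.60790202 -0.05522013]
mat ((505.303955078125, -172.33750915527344), 82.1949691772461) [ 0.42341969 -0.25290864] [ 0.58689691 -0.09137873]
```

Call:
jog_arm(plan=[{"z": -0.016, "roll": -8.5}, {"z": -0.016, "roll": -8.5}, {"z": -0.016, "roll": -8.5}, {"z": -0.016, "roll": -8.5}, {"z": -0.016, "roll": -8.5}, {"z": -0.016, "roll": -8.5}, {}, {}], hand=1, squeeze=60)

```text
$.plan[0]: bad value
```

```bash
cat > go.py <<'E'
from h import *
import sys
from scipy.spatial.transform import Rotation as R
s=robot.sense();p=s['eef_pos'];r=R.from_rotvec(s['tcp_rot']);M=r.as_matrix()
print('t',s['t'],'pos',p.round(4),'psi',np.degrees(np.arctan2(M[1,0],M[0,0])).round(2),'zax',M[:,2].round(3),'q',np.round(s['qpos'],2),'F',np.round(s['ft_force'],1),'gap',round(s['finger_gap'],4),s['finger_force'])
if len(sys.argv)>3:
    print('tool shift',r.inv().apply(np.array(sys.argv[1:4],float)-p).round(4))
E
python3 go.py .517 .205 .32
```

```text
t 0.3 pos [ 0.1354 -0.533   0.231 ] psi 14.25 zax [-0.  0. -1.] q [-1.32  0.09  0.18  1.66 -0.    1.57] F [ 0.4 -0.4 -0.4] gap 0.085 0.0
tool shift [ 0.5515 -0.6214 -0.0887]
```

Call:
jog_arm(plan=[{"x": 0, "y": 0, "z": -0.016, "roll": -8.5}, {"x": 0, "y": 0, "z": -0.016, "roll": -8.5}, {"x": 0, "y": 0, "z": -0.016, "roll": -8.5}, {"x": 0, "y": 0, "z": -0.016, "roll": -8.5}, {"x": 0, "y": 0, "z": -0.016, "roll": -8.5}, {"x": 0, "y": 0, "z": -0.016, "roll": -8.5}, {"x": 0, "y": 0, "z": 0, "roll": 0}], hand=1, squeeze=60)

```text
t: 1.0
eef_pos: [0.1355, -0.5334, 0.3292]
tcp_rot: [2.642, 1.695, -0.001]
ft_force: [0.1, -0.4, 0.2]
finger_gap: 0.0852
finger_force: 0.0
```

```bash
python3 go.py .517 .205 .32
```

```text
t 1.0 pos [ 0.1355 -0.5334  0.3292] psi 65.38 zax [ 0.001 -0.003 -1.   ] q [-1.32  0.15  0.44  1.86 -0.    0.68] F [ 0.1 -0.4  0.2] gap 0.0852 0.0
tool shift [0.8302 0.0392 0.0074]
```

Call:
jog_arm(plan=[{"x": 0.02, "y": 0.002, "z": 0, "roll": 0}, {"x": 0.04, "y": 0.002, "z": 0, "roll": 0}, {"x": 0.04, "y": 0.002, "z": 0, "roll": 0}, {"x": 0.04, "y": 0.002, "z": 0, "roll": 0}, {"x": 0.04, "y": 0.002, "z": 0, "roll": 0}, {"x": 0.04, "y": 0.002, "z": 0, "roll": 0}, {"x": 0.04, "y": 0.002, "z": 0, "roll": 0}, {"x": 0.04, "y": 0.002, "z": 0, "roll": 0}, {"x": 0.04, "y": 0.002, "z": 0, "roll": 0}, {"x": 0.04, "y": 0.002, "z": 0, "roll": 0}, {"x": 0.04, "y": 0.002, "z": 0, "roll": 0}, {"x": 0.04, "y": 0.002, "z": 0, "roll": 0}, {"x": 0.04, "y": 0.002, "z": 0, "roll": 0}, {"x": 0.04, "y": 0.002, "z": 0, "roll": 0}, {"x": 0.04, "y": 0.002, "z": 0, "roll": 0}, {"x": 0.04, "y": 0.002, "z": 0, "roll": 0}, {"x": 0.04, "y": 0.002, "z": 0, "roll": 0}, {"x": 0.04, "y": 0.002, "z": 0, "roll": 0}, {"x": 0.04, "y": 0.002, "z": 0, "roll": 0}, {"x": 0.04, "y": 0.002, "z": 0, "roll": 0}])

```text
t: 3.0
eef_pos: [0.4987, 0.1603, 0.3263]
tcp_rot: [-2.65, -1.687, 0.001]
ft_force: [-0.3, -0.5, 1.2]
finger_gap: 0.0857
finger_force: 0.0
```

Call:
jog_arm(plan=[{"x": 0, "y": 0, "z": 0, "roll": -8.5}, {"x": 0, "y": 0, "z": 0, "roll": -8.5}, {"x": 0, "y": 0, "z": 0, "roll": -8.5}, {"x": 0, "y": 0, "z": 0, "roll": -8.5}, {"x": 0, "y": 0, "z": 0, "roll": -8.5}, {"x": 0, "y": 0, "z": 0, "roll": -8.5}, {"x": 0, "y": 0, "z": 0, "roll": 0}, {"x": 0, "y": 0, "z": 0, "roll": 0}])

```text
t: 3.8
eef_pos: [0.4982, 0.1585, 0.3266]
tcp_rot: [-1.668, -2.662, 0.001]
ft_force: [0.0, 0.2, 0.7]
finger_gap: 0.0853
finger_force: 0.0
```

```bash
python3 go.py .517 .205 .214
```

```text
t 3.8 pos [0.4982 0.1585 0.3266] psi 115.85 zax [-0.001 -0.    -1.   ] q [ 0.31  0.08  0.36  1.85 -0.    1.43] F [0.  0.2 0.7] gap 0.0853 0.0
tool shift [0.0336 0.0373 0.1126]
```

Call:
jog_arm(plan=[{"x": 0.011, "y": 0.012, "z": 0, "roll": 0}, {"x": 0.011, "y": 0.013, "z": 0, "roll": 0}, {"x": 0.011, "y": 0.012, "z": 0, "roll": 0}, {"x": 0, "y": 0, "z": 0.02, "roll": 0}, {"x": 0, "y": 0, "z": 0.02, "roll": 0}, {"x": 0, "y": 0, "z": 0, "roll": 0}, {"x": 0, "y": 0, "z": 0, "roll": 0}])

```text
t: 4.5
eef_pos: [0.5167, 0.2049, 0.2874]
tcp_rot: [-1.661, -2.666, 0.001]
ft_force: [-0.1, 0.3, 0.9]
finger_gap: 0.0853
finger_force: 0.0
```

```bash
python3 go.py .517 .205 .214; python3 - <<'E'
from h import *
d=grab('scene');cv2.imwrite('pics/c2.png',cv2.resize(d['img'][60:220,260:410],None,fx=3.6,fy=3.6,interpolation=cv2.INTER_CUBIC)[:,:,::-1])
E
```

```text
t 4.5 pos [0.5167 0.2049 0.2874] psi 116.15 zax [-0.001 -0.    -1.   ] q [0.38 0.13 0.34 1.78 0.   1.49] F [-0.1  0.3  0.9] gap 0.0853 0.0
tool shift [-0.0001  0.0003  0.0734]
```

View pics/c2.png

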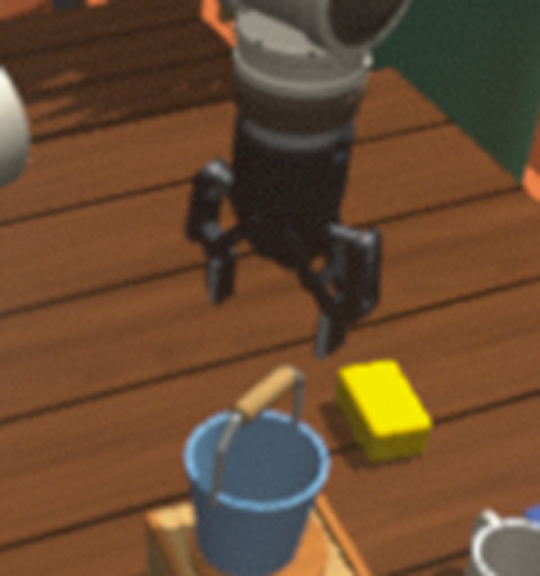

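The open fingers at (218,295) and (325,350) straddle the grip at (270,392). I'll descend and close.

Call:
jog_arm(plan=[{"x": 0, "y": 0, "z": 0.012, "roll": 0}, {"x": 0, "y": 0, "z": 0.012, "roll": 0}, {"x": 0, "y": 0, "z": 0.012, "roll": 0}, {"x": 0, "y": 0, "z": 0.012, "roll": 0}, {"x": 0, "y": 0, "z": 0.012, "roll": 0}, {"x": 0, "y": 0, "z": 0.012, "roll": 0}, {"x": 0, "y": 0, "z": 0, "roll": 0}, {"x": 0, "y": 0, "z": 0, "roll": 0}])

```text
t: 5.35
eef_pos: [0.5167, 0.2045, 0.2153]
tcp_rot: [-1.659, -2.668, 0.0]
ft_force: [0.0, -0.6, -0.0]
finger_gap: 0.0854
finger_force: 0.0
```

Call:
jog_arm(plan=[{"x": 0, "y": 0, "z": 0, "roll": 0}, {"x": 0, "y": 0, "z": 0, "roll": 0}, {"x": 0, "y": 0, "z": 0, "roll": 0}, {"x": 0, "y": 0, "z": 0, "roll": 0}, {"x": 0, "y": 0, "z": 0, "roll": 0}, {"x": 0, "y": 0, "z": 0, "roll": 0}, {"x": 0, "y": 0, "z": 0, "roll": 0}, {"x": 0, "y": 0, "z": 0, "roll": 0}, {"x": 0, "y": 0, "z": 0, "roll": 0}, {"x": 0, "y": 0, "z": 0, "roll": 0}], hand=0.12, squeeze=60)

```text
t: 6.35
eef_pos: [0.5169, 0.2047, 0.2156]
tcp_rot: [1.659, 2.668, 0.001]
ft_force: [-0.8, 0.4, 4.0]
finger_gap: 0.016
finger_force: 58.4
```

Call:
jog_arm(plan=[{"x": 0, "y": 0, "z": 0, "roll": 0}, {"x": 0, "y": 0, "z": 0, "roll": 0}, {"x": 0, "y": 0, "z": -0.003, "roll": 0}, {"x": 0, "y": 0, "z": -0.004, "roll": 0}, {"x": 0, "y": 0, "z": -0.008, "roll": 0}, {"x": 0, "y": 0, "z": -0.01, "roll": 0}, {"x": 0, "y": 0, "z": -0.015, "roll": 0}, {"x": 0, "y": 0, "z": 0, "roll": 0}, {"x": 0, "y": 0, "z": 0, "roll": 0}, {"x": 0, "y": 0, "z": 0, "roll": 0}, {"x": 0, "y": 0, "z": 0, "roll": 0}], hand=0, squeeze=90)

```text
t: 7.45
eef_pos: [0.5166, 0.2045, 0.2546]
tcp_rot: [-1.659, -2.667, 0.001]
ft_force: [-0.1, -0.0, -3.5]
finger_gap: 0.0157
finger_force: 87.8
```

```bash
python3 go.py .505 -.172 .295; python3 - <<'E'
from h import *
d=grab('scene');cv2.imwrite('pics/c3.png',cv2.resize(d['img'][90:290,260:410],None,fx=3,fy=3,interpolation=cv2.INTER_CUBIC)[:,:,::-1])
E
```

```text
t 7.45 pos [0.5166 0.2045 0.2546] psi 116.25 zax [-0.001 -0.    -1.   ] q [ 0.38  0.11  0.25  1.71 -0.    1.49] F [-0.1 -0.  -3.5] gap 0.0157 87.75349259376526
tool shift [-0.3325 -0.177  -0.0403]
```

View pics/c3.png

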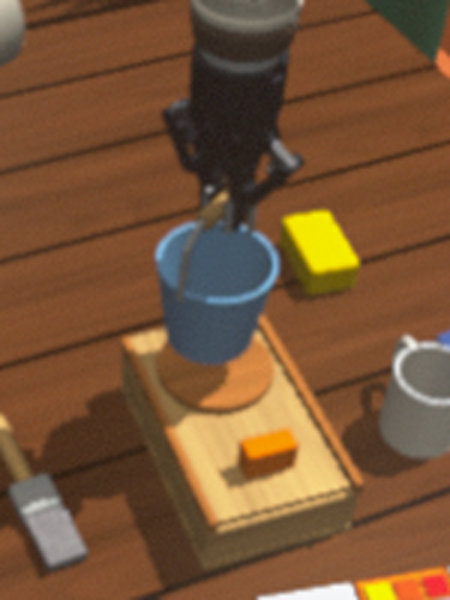

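The pail hangs upright, clear of the stand (bottom at (215,355)). I'll carry it to the mat.

Call:
jog_arm(plan=[{"x": 0, "y": 0, "z": -0.01, "roll": 0}, {"x": 0, "y": 0, "z": -0.015, "roll": 0}, {"x": 0, "y": 0, "z": -0.01, "roll": 0}, {"x": -0.004, "y": -0.002, "z": -0.005, "roll": 0}, {"x": -0.01, "y": -0.005, "z": 0, "roll": 0}, {"x": -0.016, "y": -0.009, "z": 0, "roll": 0}, {"x": -0.02, "y": -0.011, "z": 0, "roll": 0}, {"x": -0.024, "y": -0.013, "z": 0, "roll": 0}, {"x": -0.026, "y": -0.014, "z": 0, "roll": 0}, {"x": -0.026, "y": -0.014, "z": 0, "roll": 0}, {"x": -0.026, "y": -0.014, "z": 0, "roll": 0}, {"x": -0.026, "y": -0.014, "z": 0, "roll": 0}, {"x": -0.026, "y": -0.014, "z": 0, "roll": 0}, {"x": -0.026, "y": -0.014, "z": 0, "roll": 0}, {"x": -0.024, "y": -0.012, "z": 0, "roll": 0}, {"x": -0.02, "y": -0.01, "z": 0, "roll": 0}, {"x": -0.016, "y": -0.008, "z": 0, "roll": 0}, {"x": -0.01, "y": -0.005, "z": 0, "roll": 0}, {"x": -0.006, "y": -0.003, "z": 0, "roll": 0}, {"x": -0.003, "y": -0.002, "z": 0, "roll": 0}])

```text
t: 9.5
eef_pos: [0.5063, -0.1456, 0.295]
tcp_rot: [-1.659, -2.667, 0.0]
ft_force: [-0.3, 0.4, -2.9]
finger_gap: 0.0154
finger_force: 87.9
```

Call:
jog_arm(plan=[{"x": 0, "y": 0, "z": 0, "roll": 0}, {"x": 0, "y": 0, "z": 0, "roll": 0}, {"x": 0, "y": 0, "z": 0, "roll": 0}])

```text
t: 9.8
eef_pos: [0.5065, -0.1446, 0.2953]
tcp_rot: [1.658, 2.669, 0.0]
ft_force: [0.3, 0.8, -3.9]
finger_gap: 0.0154
finger_force: 87.9
```

```bash
python3 go.py .505 -.172 .143
```

```text
t 9.8 pos [ 0.5065 -0.1446  0.2953] psi 116.3 zax [ 0.  0. -1.] q [-0.28  0.07  0.28  1.78  0.    0.83] F [ 0.3  0.8 -3.9] gap 0.0154 87.88947343826294
tool shift [-0.0239 -0.0135  0.1523]
```

Call:
jog_arm(plan=[{"x": -0.008, "y": -0.005, "z": 0, "roll": 0}, {"x": -0.008, "y": -0.004, "z": 0, "roll": 0}, {"x": -0.008, "y": -0.005, "z": 0.005, "roll": 0}, {"x": 0, "y": 0, "z": 0.01, "roll": 0}, {"x": 0, "y": 0, "z": 0.015, "roll": 0}, {"x": 0, "y": 0, "z": 0.02, "roll": 0}, {"x": 0, "y": 0, "z": 0.02, "roll": 0}, {"x": 0, "y": 0, "z": 0.02, "roll": 0}, {"x": 0, "y": 0, "z": 0.02, "roll": 0}, {"x": 0, "y": 0, "z": 0.015, "roll": 0}, {"x": 0, "y": 0, "z": 0.01, "roll": 0}, {"x": 0, "y": 0, "z": 0.006, "roll": 0}, {"x": 0, "y": 0, "z": 0.003, "roll": 0}, {"x": 0, "y": 0, "z": 0, "roll": 0}, {"x": 0, "y": 0, "z": 0, "roll": 0}, {"x": 0, "y": 0, "z": 0, "roll": 0}])

```text
t: 11.4
eef_pos: [0.5048, -0.1729, 0.152]
tcp_rot: [1.658, 2.667, 0.0]
ft_force: [-0.1, -0.1, -3.1]
finger_gap: 0.0156
finger_force: 87.8
```

```bash
python3 go.py .505 -.172 .1435; python3 - <<'E'
from h import *
d=grab('scene');cv2.imwrite('pics/c4.png',cv2.resize(d['img'][130:310,150:300],None,fx=3,fy=3,interpolation=cv2.INTER_CUBIC)[:,:,::-1])
E
```

```text
t 11.4 pos [ 0.5048 -0.1729  0.152 ] psi 116.26 zax [ 0.001 -0.    -1.   ] q [-0.33  0.03 -0.04  1.5   0.    0.78] F [-0.1 -0.1 -3.1] gap 0.0156 87.8391981124878
tool shift [0.0008 0.0006 0.0085]
```

View pics/c4.png

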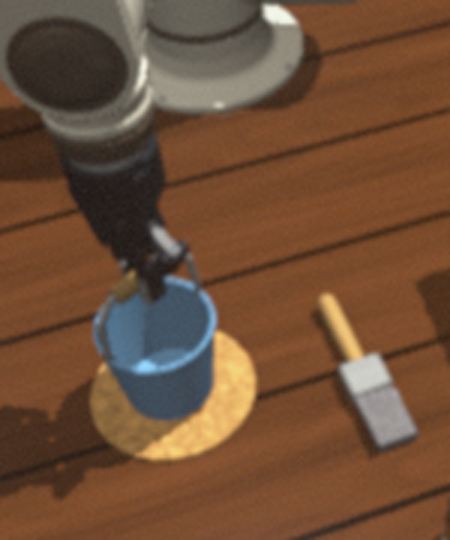

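The pail hovers over the mat: its base is near (172,390) and the mat's centre at (173,393). I'll lower it gently.

Call:
jog_arm(plan=[{"x": 0, "y": 0, "z": 0.0015, "roll": 0}, {"x": 0, "y": 0, "z": 0.0015, "roll": 0}, {"x": 0, "y": 0, "z": 0.0015, "roll": 0}, {"x": 0, "y": 0, "z": 0.0015, "roll": 0}, {"x": 0, "y": 0, "z": 0.001, "roll": 0}, {"x": 0, "y": 0, "z": 0, "roll": 0}, {"x": 0, "y": 0, "z": 0, "roll": 0}, {"x": 0, "y": 0, "z": 0, "roll": 0}])

```text
t: 12.25
eef_pos: [0.5046, -0.1729, 0.1444]
tcp_rot: [1.659, 2.668, 0.0]
ft_force: [-0.5, 0.5, -3.6]
finger_gap: 0.0154
finger_force: 87.8
```

Call:
jog_arm(plan=[{"x": 0, "y": 0, "z": 0.001, "roll": 0}, {"x": 0, "y": 0, "z": 0.0, "roll": 0}, {"x": 0, "y": 0, "z": 0, "roll": 0}])

```text
t: 12.55
eef_pos: [0.5046, -0.173, 0.1437]
tcp_rot: [1.659, 2.667, 0.0]
ft_force: [-1.1, -0.6, 2.2]
finger_gap: 0.0159
finger_force: 88.6
```

Call:
jog_arm(plan=[{"x": 0, "y": 0, "z": 0, "roll": 0}, {"x": 0, "y": 0, "z": 0, "roll": 0}, {"x": 0, "y": 0, "z": 0, "roll": 0}, {"x": 0, "y": 0, "z": 0, "roll": 0}, {"x": 0, "y": 0, "z": 0, "roll": 0}, {"x": 0, "y": 0, "z": 0, "roll": 0}, {"x": 0, "y": 0, "z": 0, "roll": 0}, {"x": 0, "y": 0, "z": 0, "roll": 0}], hand=0.85, squeeze=20)

```text
t: 13.35
eef_pos: [0.5045, -0.1728, 0.1433]
tcp_rot: [-1.659, -2.668, 0.0]
ft_force: [1.1, 0.0, 0.0]
finger_gap: 0.0727
finger_force: 0.0
```

Call:
jog_arm(plan=[{"x": 0, "y": 0, "z": -0.005, "roll": 0}, {"x": 0, "y": 0, "z": -0.01, "roll": 0}, {"x": 0, "y": 0, "z": -0.015, "roll": 0}, {"x": 0, "y": 0, "z": -0.02, "roll": 0}, {"x": 0, "y": 0, "z": -0.02, "roll": 0}, {"x": 0, "y": 0, "z": -0.02, "roll": 0}, {"x": 0, "y": 0, "z": -0.02, "roll": 0}, {"x": 0, "y": 0, "z": 0, "roll": 0}, {"x": 0, "y": 0, "z": 0, "roll": 0}])

```text
t: 14.25
eef_pos: [0.5048, -0.173, 0.2541]
tcp_rot: [1.658, 2.667, 0.0]
ft_force: [-0.1, 0.5, -1.3]
finger_gap: 0.0725
finger_force: 0.0
```

```bash
python3 go.py .651 .199 .255; python3 - <<'E'
from h import *
d=grab('scene','s5.png')
E
```

```text
t 14.25 pos [ 0.5048 -0.173   0.2541] psi 116.26 zax [ 0.001 -0.001 -1.   ] q [-0.33  0.06  0.19  1.7  -0.    0.78] F [-0.1  0.5 -1.3] gap 0.0725 0.0
tool shift [ 0.2689  0.2956 -0.0008]
```

View pics/s5.png

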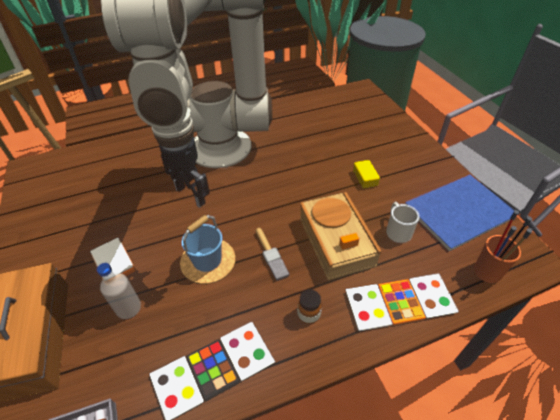

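The pail stands upright on the mat, base near (205,262), and the other things are unmoved. Now I'll go to the block.

Call:
jog_arm(plan=[{"x": 0.012, "y": 0.0136, "z": 0, "roll": 0}, {"x": 0.024, "y": 0.027, "z": 0, "roll": 0}, {"x": 0.024, "y": 0.027, "z": 0, "roll": 0}, {"x": 0.024, "y": 0.027, "z": 0, "roll": 0}, {"x": 0.024, "y": 0.027, "z": 0, "roll": 0}, {"x": 0.024, "y": 0.027, "z": 0, "roll": 0}, {"x": 0.024, "y": 0.027, "z": 0, "roll": 0}, {"x": 0.024, "y": 0.027, "z": 0, "roll": 0}, {"x": 0.024, "y": 0.027, "z": 0, "roll": 0}, {"x": 0.024, "y": 0.027, "z": 0, "roll": 0}, {"x": 0.024, "y": 0.024, "z": 0, "roll": 0}, {"x": 0.017, "y": 0.015, "z": 0, "roll": 0}, {"x": 0, "y": 0, "z": 0, "roll": 7.6}, {"x": 0, "y": 0, "z": 0, "roll": 7.6}, {"x": 0, "y": 0, "z": 0, "roll": 7.6}, {"x": 0, "y": 0, "z": 0, "roll": 7.6}, {"x": 0, "y": 0, "z": 0, "roll": 0}, {"x": 0, "y": 0, "z": 0, "roll": 0}], hand=1)

```text
t: 16.1
eef_pos: [0.6505, 0.1991, 0.2526]
tcp_rot: [-2.296, -2.144, 0.002]
ft_force: [-0.4, -0.7, 0.4]
finger_gap: 0.0854
finger_force: 0.0
```

```bash
python3 go.py .651 .199 .082
```

```text
t 16.1 pos [0.6505 0.1991 0.2526] psi 86.08 zax [-0.001 -0.    -1.   ] q [0.3  0.44 0.65 1.78 0.   1.94] F [-0.4 -0.7  0.4] gap 0.0854 0.0
tool shift [-0.      0.0007  0.1706]
```

Call:
jog_arm(plan=[{"x": 0, "y": 0, "z": 0.015, "roll": 0}, {"x": 0, "y": 0, "z": 0.02, "roll": 0}, {"x": 0, "y": 0, "z": 0.02, "roll": 0}, {"x": 0, "y": 0, "z": 0.02, "roll": 0}, {"x": 0, "y": 0, "z": 0.02, "roll": 0}, {"x": 0, "y": 0, "z": 0.02, "roll": 0}, {"x": 0, "y": 0, "z": 0.02, "roll": 0}, {"x": 0, "y": 0, "z": 0.015, "roll": 0}, {"x": 0, "y": 0, "z": 0.015, "roll": 0}, {"x": 0, "y": 0, "z": 0.008, "roll": 0}, {"x": 0, "y": 0, "z": 0.0055, "roll": 0}, {"x": 0, "y": 0, "z": 0, "roll": 0}, {"x": 0, "y": 0, "z": 0, "roll": 0}])

```text
t: 17.4
eef_pos: [0.6509, 0.1992, 0.0755]
tcp_rot: [2.3, 2.14, 0.001]
ft_force: [-0.1, -0.4, -0.4]
finger_gap: 0.0855
finger_force: 0.0
```

Call:
jog_arm(plan=[{"x": 0, "y": 0, "z": 0, "roll": 0}, {"x": 0, "y": 0, "z": 0, "roll": 0}, {"x": 0, "y": 0, "z": 0, "roll": 0}, {"x": 0, "y": 0, "z": 0, "roll": 0}, {"x": 0, "y": 0, "z": 0, "roll": 0}, {"x": 0, "y": 0, "z": 0, "roll": 0}, {"x": 0, "y": 0, "z": 0, "roll": 0}, {"x": 0, "y": 0, "z": 0, "roll": 0}, {"x": 0, "y": 0, "z": 0, "roll": 0}], hand=0.15, squeeze=30)

```text
t: 18.3
eef_pos: [0.6506, 0.1992, 0.0751]
tcp_rot: [2.3, 2.14, 0.0]
ft_force: [-2.7, 0.1, 4.8]
finger_gap: 0.0235
finger_force: 33.2
```

```bash
python3 go.py .551 .2065 .074
```

```text
t 18.3 pos [0.6506 0.1992 0.0751] psi 85.86 zax [ 0.  0. -1.] q [0.3  0.4  0.24 1.42 0.   1.94] F [-2.7  0.1  4.8] gap 0.0235 33.1868577003479
tool shift [ 0.0001 -0.0999  0.001 ]
```

Gripped (gap 23.5 mm). Pull along tool −y.

Call:
jog_arm(plan=[{"x": 0, "y": -0.004, "z": 0, "roll": 0}, {"x": 0, "y": -0.008, "z": 0, "roll": 0}, {"x": 0, "y": -0.01, "z": 0, "roll": 0}, {"x": 0, "y": -0.01, "z": 0, "roll": 0}, {"x": 0, "y": -0.01, "z": 0, "roll": 0}, {"x": 0, "y": -0.01, "z": 0, "roll": 0}, {"x": 0, "y": -0.01, "z": 0, "roll": 0}, {"x": 0, "y": -0.01, "z": 0, "roll": 0}, {"x": 0, "y": -0.01, "z": 0, "roll": 0}, {"x": 0, "y": -0.006, "z": 0, "roll": 0}, {"x": 0, "y": -0.005, "z": 0, "roll": 0}, {"x": 0, "y": -0.003, "z": 0, "roll": 0}, {"x": 0, "y": 0, "z": 0, "roll": 0}, {"x": 0, "y": 0, "z": 0, "roll": 0}])

```text
t: 19.7
eef_pos: [0.5539, 0.2062, 0.075]
tcp_rot: [-2.299, -2.139, 0.001]
ft_force: [-2.4, 0.3, 7.5]
finger_gap: 0.0238
finger_force: 33.6
```

Call:
jog_arm(plan=[{"x": 0, "y": -0.001, "z": 0, "roll": 0}, {"x": 0, "y": -0.001, "z": 0, "roll": 0}, {"x": 0, "y": -0.001, "z": 0, "roll": 0}, {"x": 0, "y": 0, "z": 0, "roll": 0}, {"x": 0, "y": 0, "z": 0, "roll": 0}])

```text
t: 20.2
eef_pos: [0.5537, 0.2062, 0.0751]
tcp_rot: [2.299, 2.137, 0.005]
ft_force: [14.9, -0.8, 1.1]
finger_gap: 0.0238
finger_force: 32.8
```

```bash
python3 go.py .551 .2065 .074
```

```text
t 20.2 pos [0.5537 0.2062 0.0751] psi 85.82 zax [ 0.004 -0.    -1.   ] q [ 0.36  0.18 -0.03  1.36 -0.    2.  ] F [14.9 -0.8  1.1] gap 0.0238 32.83854782581329
tool shift [ 0.0001 -0.0028  0.001 ]
```

Call:
jog_arm(plan=[{"x": 0, "y": 0, "z": 0, "roll": 0}, {"x": 0, "y": 0, "z": 0, "roll": 0}, {"x": 0, "y": 0, "z": 0, "roll": 0}, {"x": 0, "y": 0, "z": 0, "roll": 0}, {"x": 0, "y": 0, "z": 0, "roll": 0}, {"x": 0, "y": 0, "z": 0, "roll": 0}, {"x": 0, "y": 0, "z": 0, "roll": 0}, {"x": 0, "y": 0, "z": 0, "roll": 0}, {"x": 0, "y": 0, "z": -0.01, "roll": 0}, {"x": 0, "y": 0, "z": -0.02, "roll": 0}, {"x": 0, "y": 0, "z": -0.03, "roll": 0}, {"x": 0, "y": 0, "z": -0.03, "roll": 0}, {"x": 0, "y": 0, "z": -0.03, "roll": 0}, {"x": 0, "y": 0, "z": -0.03, "roll": 0}, {"x": 0, "y": 0, "z": 0, "roll": 0}, {"x": 0, "y": 0, "z": 0, "roll": 0}], hand=1)

```text
t: 21.8
eef_pos: [0.5522, 0.2064, 0.2259]
tcp_rot: [2.3, 2.139, 0.003]
ft_force: [-0.3, -0.2, -0.5]
finger_gap: 0.0857
finger_force: 0.0
```

```bash
python3 - <<'E'
from h import *
d=grab('scene','s6.png')
h=cv2.cvtColor(d['img'],cv2.COLOR_RGB2HSV);print(robot.sense()['eef_pos'])
print('expected block px open',proj(d,[.551,.2065,.103]).round(1),'at 95mm',proj(d,[.556,.206,.103]).round(1))
E
```

```text
[0.5518533  0.20630506 0.22468163]
expected block px open [[334.8 211.3]] at 95mm [[335.5 212.6]]
```

View pics/s6.png

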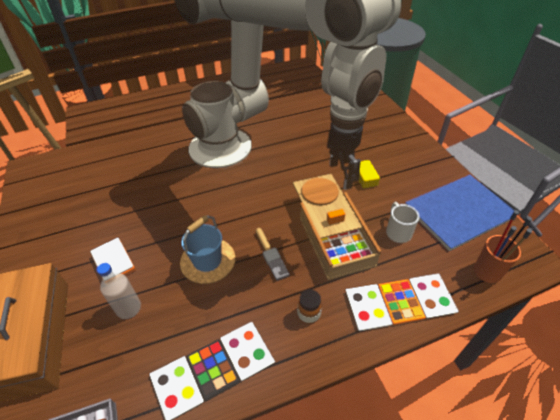

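The lid is open against its stop: the block is at (336,215) and the paints show at (347,248). The pail stands upright on the mat, so I'll hand in.

```bash
python3 -c "
from station import robot
print(robot.job_done())"
```

```text
the job is handed in; nothing more can be done
None
```

The job is handed in at about 22 s: the pail stands upright on the cork mat, the lid was then pulled open until it hit its stop, and the other things look unmoved in the last picture.

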